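# Raise the bench extraction nozzle on its telescopic mast and hold it up

### The arm

A 6-joint arm with a two-finger parallel gripper is mounted at the origin on the work surface. World frame = base frame: x ahead of the robot, y to its left, z up, the work surface at z = 0. Lengths are in mm, angles in rad, forces in N, time in s.
With the tool pointing down it reaches from about 375 to 975 mm from the base axis. Payload 3.8 kg.
Tool frame: the origin (TCP) lies at the centre of the arm's flange, where the gripper is bolted on; the fingertips stand 173 mm ahead of it and the grasp point (between the pads) lies 155 mm ahead of it; z points along the fingers, y is the line along which they close (so a half turn about z gives the same grasp; the last joint's range is limited). The gripper opens to 85 mm and grips with 20 to 120 N. Pads are 22 mm wide; open, the fingers measure 114 mm over their backs; the gripper's body (76 mm by 85 mm) begins 54 mm behind the grasp point. The pads swing forward as they close: fully open they stand 13 mm farther back than shut.
Start: joints at [-1.323, 0.264, 1.604, -0, 1.274, -0.037], TCP at [189.647, -647.807, 404.68] pointing down, gripper open.
Joint ranges: [-2.63, 2.63], [-0.94, 2.18], [0.31, 2.57], [-1.31, 4.45], [0, 2.66], [-2.55, 2.55]. Speed limits (rad/s): [2.57, 2.57, 3.14, 3.14, 3.14, 3.14].

### API

Orientations are given as a unit quaternion [x, y, z, w].
In Python, from plant import r gives the robot as it stands.
- The arm moves only by the tool step_arm, never from a script. Its argument "increments" is one flat list of numbers, 4 for each row, row after row: the shift along the tool's x, y, z in mm, then the turn about the tool's z in rad. In form: [dx, dy, dz, roll, dx, dy, dz, roll, ...]. A call has 1 to 12 rows; each row shifts and turns the commanded pose from where the row before left it, along the tool's axes as they then stand; what a row does not reach is not made up. A row lasts 1/8 s, in which the tool goes at most 62.5 mm and 10.7 degrees, less where a joint would pass 70% of its speed; a pose out of reach is approached as far as the arm can. A call is refused whole if a number of a shift passes 62.5 or a number of a turn 0.188, either way. A call with a gripper value outside its range is refused whole. "hand" is the opening, from 0 (shut) to 1 (fully open), set as the call begins (left out, the last holds). The fingers move at their own pace and stop on an object; the grip force is fixed at half the most. Time passes only in rows, so rows that do not move let the fingers close. It gives the time, the measured TCP pose, the force, the opening and the grip force at its end, in the units of the state.
- r.read_state(): the state, without advancing time (a new reading comes with each control period).
- r.get_image(name): name is "side" or "top" or "wrist"; returns the picture (420x560x3 uint8, blue, green, red); there is no depth.
- r.camera_params(name): a dict with "fovy" (degrees; the focal length in pixels is half the picture's height over the tangent of half this angle, whatever the lens; pixels are square), "cx", "cy" (the principal point, pixels), "R" (3x3) and "t" (3): a world point X has camera coordinates R X + t. Camera axes: x right, y down, z forward; pixel columns grow to the right and rows downward; lengths in mm; the calibration is good to about 2 mm. A picture is of the moment at which its call begins: read the wrist's pose just before it. camera_params takes no time and is no camera call; for the wrist camera it gives the pose at the moment of the call.
- r.finish_job(): hands the job in; it is judged then, once.
The state is a dict: "time": time; "q": joint angles; "joint_vel": joint speeds; "effort": joint torques, N m; "position": TCP position; "ee_rot": TCP orientation; "contact_force": force on the tool from outside, world axes, zero at the start; "ft_torque": the same for the moment, N m; "width": finger opening in mm; "gripper_force": force on a finger pad.
Only numpy, scipy, OpenCV 4.12 (cv2) and the standard library are available. Lean on these libraries where they do the work, as an engineer would, in place of code of your own. Each camera call takes 0.05 s, during which the arm holds its last target. There are 200 camera calls.

### The job

Someone has parked the long demoulding pin in the hollow top of the extraction mast: pull it out and stand it in the open steel tin, then let go of it. Then squeeze the release button on the mast's grip head, pull the head straight up past the first stop to the second stop (mast fully extended), and finish while still holding it up there with the button squeezed, because it sinks back when let go. Leave the tin standing and everything else where it is.

Things in the scene. Friction and masses are not known exactly. Their poses are not given: they have to be found in the camera images.
- mast: Foot of the telescopic extraction mast, screwed down: grey plate 130 x 100 x 12 mm with an upright square aluminium tube, 40 mm wide, top 94 mm above the surface. Origin: on the mast's vertical axis at the work surface. z up; x points from the axis to the side of the suction hood; y to the side of the release button. The sections slide only along z and cannot turn.
- mast_grip (a point): Point on the mast axis in the black grip head, level with the button's middle: 28 mm above the head's underside, 20 mm below its top. The head is a block 44 mm (mast x) by 36 mm (mast y) by 48 mm tall, on top of the tube; retracted, its underside is 95 mm and its top 143 mm above the surface. It moves with both sections; axes as mast. Grip it from above.
- head_top (a point): Middle of the grip head's top face, at the mouth of a 16 mm square bore more than 100 mm deep that runs down the mast axis. The pin stands in it at the start.
- hood (a point): Middle of the lower rim of the suction hood, a clear cone 84 mm in diameter. It hangs on an arm on the head's +x side, 84 mm from the mast axis; arm and hood lie wholly below the head's top and move with the head.
- button_face (a point): Middle of the outer face of the grey release button on the head's +y side: plate 28 mm wide, 30 mm tall, 7 mm proud, 25 mm from the axis; pressed towards the axis. Pinching the head across its y sides, one finger on the button, one on the bare -y side (43 mm across, 38 mm pressed) presses it and grips the head at once. Keep it pressed while pulling.
- mast_button (a joint): Travel of the release button, 0 (out) to 0.005 m (fully in); a spring of 3 N rising to 6 N pushes it out. The mast is locked down until it is pressed in more than about 0.0035 m.
- mast_head (a joint): Extension of the upper section with the head, 0 (in) to 0.055 m (its stop). It comes out first, at about 8 N of pull: its end is the first stop. A spring draws it back.
- mast_mid (a joint): Extension of the middle section, 0 to 0.055 m (its stop). It follows after the first stop at a harder pull of about 13 N; its end is the second stop, the head then 0.110 m above where it began. A spring draws it back.
- pin: Long demoulding pin, 140 mm, about 70 g: steel shaft 10 mm in diameter, 80 mm long, with a wooden grip 22 mm in diameter, 60 mm long above it. Origin: centre of the shaft's lower end; z runs along the pin towards the grip. It starts upright, shaft down in the bore of the mast head, the grip's shoulder (80 mm above the origin) resting on the head's top.
- tin: Open round steel tin, loose, 80 mm outer diameter at the rim and slightly narrower below, 85 mm tall, 3 mm wall, 4 mm floor, empty, 0.45 kg. Origin: centre of its underside; z up. The pin may lean in it.
- jar: Bystander: closed amber glass jar with white lid, 72 mm diameter, 100 mm tall. Origin under its centre.
- mould: Bystander: aluminium mould, plate 120 x 90 x 20 mm with a round boss, 55 mm tall. Origin under its centre.
- cups: Bystander: nested stack of white formed cups, 78 mm diameter, 54 mm tall. Origin under its centre.
- spanner: Bystander: steel spanner lying flat.
- spool: Bystander: paper yarn spool, 60 mm diameter, 126 mm tall. Origin under its centre.
- block: Bystander: wooden block 90 x 60 x 45 mm. Origin under its centre.
- scraper: Bystander: flat scraper lying on the surface.

How it is judged (in metres and radians):
On the way, in this order (a step that is already met when the one before it is completed fails the run):
1. the pin stands in the tin, let go, with the mast still down (z of pin in the frame of tin below 0.03 m and horizontal distance between pin and tin below 0.045 m and angle between tin's own z axis and vertical below 0.15 rad and angle between pin's own z axis and vertical below 0.9 rad and contact force between the fingers and pin below 0.1 N and value of joint mast_head below 0.01 m), for 0.2 s.
2. the release button is squeezed in on the gripped head (value of joint mast_button above 0.0035 m and contact force between the fingers and mast above 2 N and value of joint mast_mid below 0.01 m), for 0.1 s.
3. the head is drawn out to the first stop (value of joint mast_head above 0.05 m), for 0.05 s.
At the end, for the whole second after the job is handed in: The mast is fully extended: both sections within 5 mm of their stops. The fingers still hold the head (more than 2 N) with the button pressed in more than 3.5 mm. The pin, released and at rest, stands or leans in the upright tin with its lower end within 30 mm of the tin's underside (z of pin in the frame of tin below 0.03 m and horizontal distance between pin and tin below 0.045 m and angle between tin's own z axis and vertical below 0.15 rad and angle between pin's own z axis and vertical below 0.9 rad and contact force between the fingers and pin below 0.1 N and value of joint each of mast_head, mast_mid above 0.05 m and value of joint mast_button above 0.0035 m and contact force between the fingers and mast above 2 N and linear speed of pin below 0.03 m/s); the arm keeps its last pose, push and grip.
It fails at once if a bystander is pushed away (more than 30 mm) (distance of any of jar, mould, cups, spanner, spool, block, scraper from where it was at the start of the episode above 0.03 m).
It fails at once if the tin is tipped or shoved more than 40 mm (angle between tin's own z axis and vertical above 0.5 rad or distance of tin from where it was at the start of the episode above 0.04 m).
It also fails if it takes over 51 s, if anything falls off the work surface, if the arm or the gripper's body presses on something with over 40 N, if the wrist force passes 120 N, or if a joint passes its speed limit or range.

## Working session

There is one attempt and no reset: what is moved stays moved. The work goes in short steps, Python scripts to look and compute and a tool call to move; the robot and the scene stay as the last step left them, time stands still between calls to the robot, and variables do not carry over. Pictures are saved under pics/ and viewed, at most 10 in all, crops included, and the job is handed in when it is done.

Besides the shell and the picture viewer there is one more tool, called after ">>>" in YAML: its name, and indented under it one key for each argument. step_arm: Moves the arm, as the interface text tells. Its arguments: {"type":"object","properties":{"increments":{"type":"array","items":{"type":"number"}},"hand":{"type":"number"}},"required":["increments"]}

```bash
mkdir -p pics; python3 - <<'E'
from plant import r
import cv2,numpy as np
for n in ("side","top"):
    im=r.get_image(n); cv2.imwrite(f"pics/{n}0.png",im)
    p=r.camera_params(n); print(n,p)
s=r.read_state(); print(s)
E
```

```text
side {'fovy': 49.30764689654705, 'cx': 276.0906406084925, 'cy': 209.8663277437681, 'R': array([[-0.95407614, -0.29955656, -0.00214156],
       [-0.1503085 ,  0.48488621, -0.86156411],
       [ 0.25912559, -0.82167587, -0.50764426]]), 't': array([ 546.28799106,  188.64482106, 1049.91166225])}
top {'fovy': 46.84666393181159, 'cx': 284.88493609743495, 'cy': 213.6108781651919, 'R': array([[ 0.00742889, -0.99995554, -0.00580754],
       [-0.99701698, -0.00696062, -0.07686805],
       [ 0.07682421,  0.00636126, -0.99702436]]), 't': array([   5.70381044,  603.07391864, 1596.10147641])}
{'time': 0.1, 'q': array([-1.32291368e+00,  2.64688543e-01,  1.60525467e+00,  1.57497935e-06,
        1.27369348e+00, -3.69306362e-02]), 'joint_vel': array([-2.97040679e-04, -3.97050737e-04, -2.26909498e-03, -9.93006336e-05,
        4.46893342e-04,  4.00143342e-04]), 'effort': array([ 2.73229552e-04, -5.16705251e+01, -3.68589914e+01, -1.68553333e-04,
        6.19393613e-03,  3.99511570e-07]), 'position': array([ 189.56247669, -647.51110286,  403.46962342]), 'ee_rot': array([ 9.89876814e-01,  1.41925501e-01, -1.06849994e-04, -1.01641703e-03]), 'contact_force': array([-0.32296668, -0.44540477, -0.62777883]), 'ft_torque': array([ 0.00844991,  0.02449502, -0.01344509]), 'gripper_force': 0.0, 'width': 85.46786253649904}
```

View pics/side0.png

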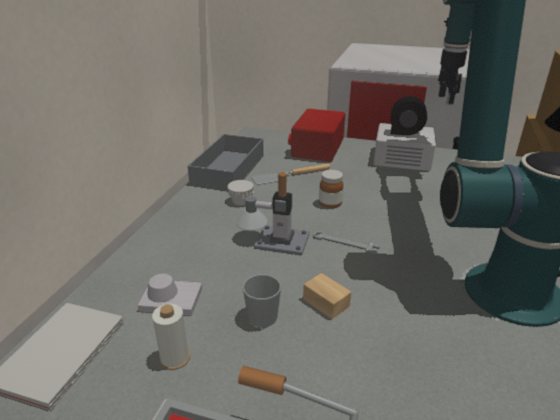

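View pics/top0.png

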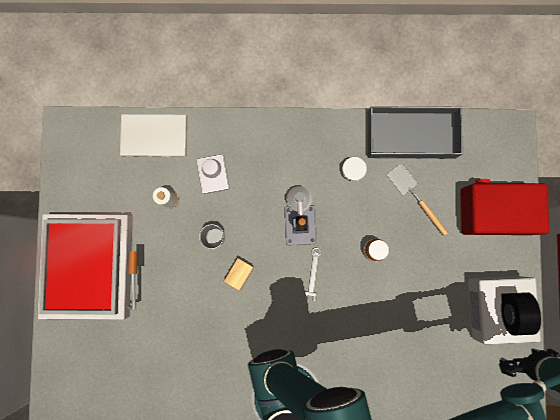

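The side view shows the mast at (283,235), its pin grip at (283,183), the button facing the camera at (281,205), and the tin at (262,300). In the top view the mast head is at (301,222), the hood at (298,197), and the tin at (212,235). I'll zoom in on both.

```bash
python3 - <<'E'
import cv2,numpy as np
a=cv2.imread("pics/top0.png")[175:255,190:330]; b=cv2.imread("pics/side0.png")[165:335,220:330]
a=cv2.resize(a,None,fx=5,fy=5,interpolation=cv2.INTER_CUBIC)[:,:]
b=cv2.resize(b,None,fx=3.5,fy=3.5,interpolation=cv2.INTER_CUBIC)
cv2.imwrite("pics/topc.png",a);cv2.imwrite("pics/sidec.png",b)
E
```

```text
(no output)
```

View pics/topc.png

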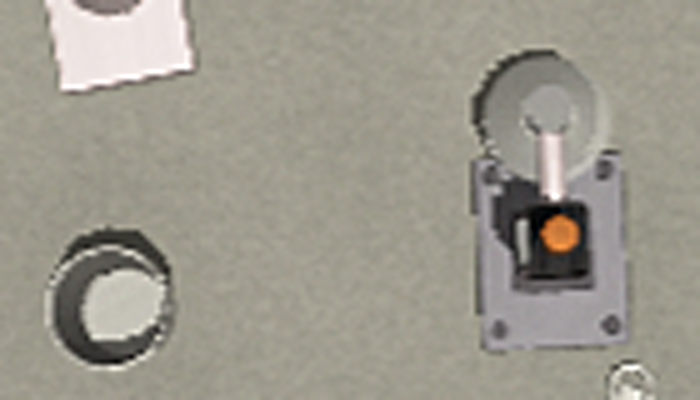

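View pics/sidec.png

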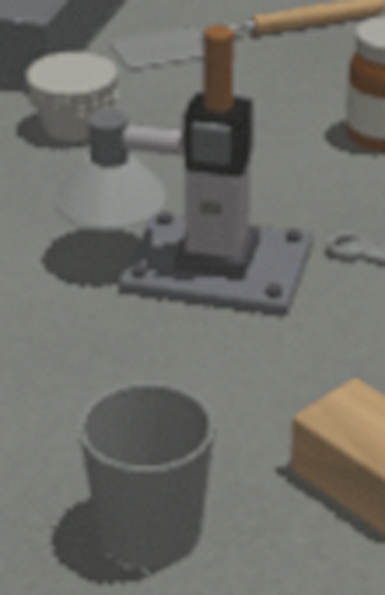

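```bash
cat >h.py <<'E'
from plant import r
import numpy as np,cv2
def ray(n,u,v,z,p=None):
    p=p or r.camera_params(n); f=210/np.tan(np.radians(p['fovy']/2))
    R=np.array(p['R']);t=np.array(p['t']); d=R.T@np.array([(u-p['cx'])/f,(v-p['cy'])/f,1]); c=-R.T@t
    return (c+d*(z-c[2])/d[2]).round(1)
def proj(n,X,p=None):
    p=p or r.camera_params(n); f=210/np.tan(np.radians(p['fovy']/2))
    c=np.array(p['R'])@np.array(X)+np.array(p['t']); return (f*c[0]/c[2]+p['cx'],f*c[1]/c[2]+p['cy'])
E
python3 - <<'E'
from h import *
T=lambda u,v,z:ray("top",190+u/5-.4,175+v/5-.4,z)
S=lambda u,v,z:ray("side",220+u/3.5-.36,165+v/3.5-.36,z)
print("pin top",T(561,233,203),S(218,33,203))
print("tin",T(110,305,85),S(147,428,85))
c=[T(*k,12) for k in((474,160),(485,350),(630,343),(618,152))]
print("plate",c,np.mean(c,0)); 
for a,b in((c[1],c[0]),(c[2],c[3])): print(np.degrees(np.arctan2(b[1]-a[1],b[0]-a[0])),np.linalg.norm(b-a))
c=[S(*k,12) for k in((152,222),(312,234),(287,308),(122,290))]
print("plateS",c,np.mean(c,0))
for a,b in((c[1],c[0]),(c[2],c[3])): print(np.degrees(np.arctan2(b[1]-a[1],b[0]-a[0])),np.linalg.norm(b-a))
s=r.read_state()
from scipy.spatial.transform import Rotation as Ro
print(Ro.from_quat(s['ee_rot']).as_matrix().round(3))
p=r.camera_params("wrist");Rt=Ro.from_quat(s['ee_rot']).as_matrix()
print((np.array(p['R'])@Rt).round(3), (Rt.T@(-np.array(p['R']).T@np.array(p['t'])-s['position'])).round(1),p['fovy'])
E
```

```text
pin top [567.  -41.4 203. ] [567.6 -33.3 203. ]
tin [525.9 244.   85. ] [524.9 250.2  85. ]
plate [array([627.6,  11.9,  12. ]), array([499.9,   3.6,  12. ]), array([505.3, -93.4,  12. ]), array([633.6, -85. ,  12. ])] [566.6   -40.725  12.   ]
3.7187705795097785 127.96944947916285
3.745897364848783 128.57468646666032
plateS [array([631.7, -68.2,  12. ]), array([507. , -88.9,  12. ]), array([500.7,  11.9,  12. ]), array([622.9,  26.1,  12. ])] [565.575 -29.775  12.   ]
9.425063935534405 126.4064080654142
6.628211191719105 123.02227440589772
[[ 0.96   0.281 -0.001]
 [ 0.281 -0.96   0.002]
 [ 0.    -0.002 -1.   ]]
[[ 0.001  1.     0.001]
 [-0.95   0.001 -0.313]
 [-0.313 -0.     0.95 ]] [79.4 -0.8 30.7] 64.16603620454609
```

>>> step_arm:
  increments: [30,-27,0,0,44,-40,0,0,44,-40,0,0,44,-40,0,0,44,-40,0,0,44,-40,0,0,44,-40,0,0,44,-40,0,0,44,-40,0,0,44,-40,0,0,44,-40,0,0,44,-40,0,0]
  hand: 1

```text
time: 1.6
position: [552.3, -53.3, 404.3]
ee_rot: [0.99, 0.142, -0.0, 0.0]
contact_force: [-0.6, -0.9, 0.7]
width: 85.8
gripper_force: 0.0
```

>>> step_arm:
  increments: [19,-10,0,0.109,0,0,0,0.109,0,0,0,0,0,0,0,0]

```text
time: 2.1
position: [566.9, -40.5, 404.3]
ee_rot: [0.999, 0.034, -0.0, -0.0]
contact_force: [-0.4, 0.1, 0.2]
width: 85.6
gripper_force: 0.0
```

```bash
python3 - <<'E'
from h import *
from scipy.spatial.transform import Rotation as Ro
s=r.read_state(); p=r.camera_params("wrist"); im=r.get_image("wrist"); cv2.imwrite("pics/w1.png",im)
np.save("w1.npy",p,allow_pickle=True)
print(s['time'],s['position'],Ro.from_quat(s['ee_rot']).as_matrix().round(3),s['q'])
E
```

```text
2.1 [566.90033744 -40.45893305 404.3467677 ] [[ 0.998  0.068 -0.001]
 [ 0.068 -0.998  0.   ]
 [-0.001 -0.    -1.   ]] [-1.15075707e-01  6.34885739e-02  1.83604515e+00  7.45125716e-06
  1.24272588e+00  1.38748043e+00]
```

View pics/w1.png

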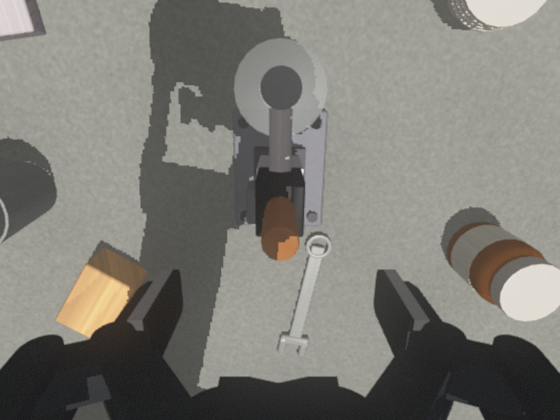

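The wrist view shows the pin top at about (283,246), midway between the open fingers. The hood is at (281,87) and the plate edges look aligned with the tool. Next I'll compute the offsets.

```bash
python3 - <<'E'
from h import *
p=np.load("w1.npy",allow_pickle=True).item()
print("pin",ray("",283,246,203,p))
c=[ray("",u,v,12,p) for u,v in((237,110),(327,110),(325,223),(237,223))]
print(c,np.mean(c,0))
print("hoodstub/arm ends",ray("",282,110,128,p),ray("",281,170,128,p))
print("TCP axis at z178:",proj("",[566.9,-40.5,203],p))
E
```

```text
pin [566.4 -42.7 203. ]
[array([628.4,   7.2,  12. ]), array([634.9, -86. ,  12. ]), array([509.8, -98.2,  12. ]), array([502.7,   3.3,  12. ])] [568.95  -43.425  12.   ]
hoodstub/arm ends [636.2 -37.8 128. ] [593.2 -40.2 128. ]
TCP axis at z178: (np.float64(279.1582434847417), np.float64(244.8733318169006))
```

>>> step_arm:
  increments: [0,2,10,0,0,0,20,0,0,0,20,0,0,0,15,0,0,0,6,0,0,0,0,0]

```text
time: 2.9
position: [567.2, -42.2, 333.0]
ee_rot: [0.999, 0.033, -0.001, -0.0]
contact_force: [0.4, -0.7, -0.1]
width: 85.5
gripper_force: 0.0
```

>>> step_arm:
  increments: [0,0,0,0,0,0,0,0,0,0,0,0,0,0,0,0,0,0,0,0,0,0,0,0,0,0,0,0,0,0,0,0]
  hand: 0

```text
time: 3.9
position: [567.5, -42.3, 334.2]
ee_rot: [0.999, 0.033, 0.0, 0.0]
contact_force: [-0.7, 0.0, 5.6]
width: 20.9
gripper_force: 58.5
```

>>> step_arm:
  increments: [0,0,-5,0,0,0,-10,0,0,0,-12,0,0,0,-12,0,0,0,-12,0,0,0,-12,0,0,0,-12,0,0,0,-12,0,0,0,-12,0,0,0,0,0]

```text
time: 5.15
position: [567.7, -42.3, 434.3]
ee_rot: [0.999, 0.033, 0.001, 0.0]
contact_force: [0.7, -0.1, -0.8]
width: 20.8
gripper_force: 58.6
```

```bash
python3 - <<'E'
from h import *
im=r.get_image("side"); cv2.imwrite("pics/s2.png",cv2.resize(im[90:340,170:380],None,fx=2.4,fy=2.4))
E
```

```text
(no output)
```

View pics/s2.png

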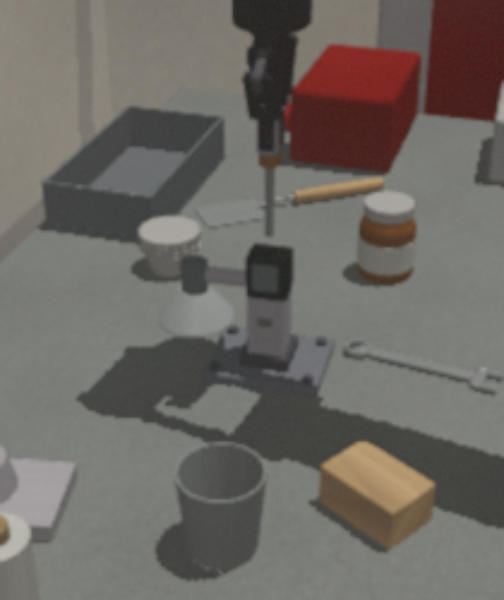

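The pin is out of the bore and hangs vertical above the head, with its tip at crop (268,235). The tin is upright at (220,510).

>>> step_arm:
  increments: [-1,-15,0,0,-3,-32,0,0,-3,-38,0,0,-3,-38,0,0,-3,-38,0,0,-3,-38,0,0,-3,-38,0,0,-2,-30,0,0,-2,-20,0,0,0,0,0,0,0,0,0,0]

```text
time: 6.58
position: [525.1, 242.2, 432.4]
ee_rot: [0.999, 0.033, -0.0, 0.0]
contact_force: [0.4, -0.4, -1.2]
width: 20.6
gripper_force: 58.6
```

```bash
python3 - <<'E'
from h import *
s=r.read_state();p=r.camera_params("wrist"); np.save("w2.npy",p,allow_pickle=True); im=r.get_image("wrist"); cv2.imwrite("pics/w2.png",im)
P=s['position'];print(P, "pin tip expected px",proj("",[P[0],P[1],P[2]-270],p),"tin rim centre exp",proj("",[526,243,85],p))
E
```

```text
[525.11921177 242.23086688 432.39100746] pin tip expected px (np.float64(278.56724175962586), np.float64(206.22143822450482)) tin rim centre exp (np.float64(277.6893661845672), np.float64(180.24705699354303))
```

View pics/w2.png

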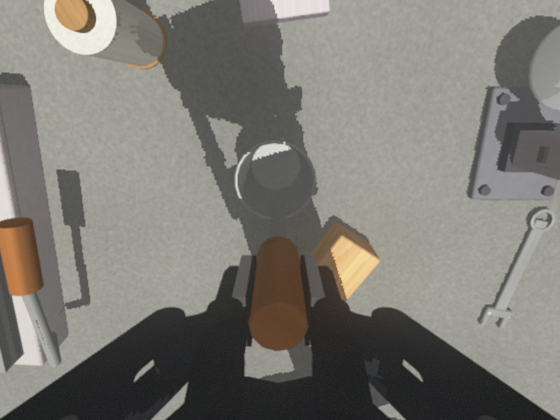

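The tin rim is centred at about (275,181), which matches the prediction, and the pin hangs over it. Lowering now.

>>> step_arm:
  increments: [0,0,10,0,0,0,20,0,0,0,20,0,0,0,20,0,0,0,20,0,0,0,20,0,0,0,16,0,0,0,12,0,0,0,8,0,0,0,5,0,0,0,0,0]

```text
time: 8.0
position: [525.2, 242.6, 281.6]
ee_rot: [0.999, 0.033, 0.0, -0.0]
contact_force: [0.3, -0.5, 0.2]
width: 20.6
gripper_force: 58.6
```

>>> step_arm:
  increments: [0,0,1,0,0,0,0,0]

```text
time: 8.25
position: [525.4, 242.6, 281.2]
ee_rot: [0.999, 0.033, 0.0, -0.0]
contact_force: [0.8, 0.4, -0.6]
width: 20.7
gripper_force: 58.6
```

>>> step_arm:
  increments: [0,0,0,0,0,0,0,0,0,0,0,0,0,0,0,0,0,0,0,0,0,0,0,0]
  hand: 1

```text
time: 9.0
position: [525.2, 242.6, 280.6]
ee_rot: [0.999, 0.033, -0.0, 0.0]
contact_force: [0.6, -0.2, -0.5]
width: 85.6
gripper_force: 0.0
```

>>> step_arm:
  increments: [0,0,-8,0,0,0,-10,0,0,0,-15,0,0,0,-20,0,0,0,-20,0,0,0,-20,0,0,0,-20,0,0,0,-10,0,0,0,0,0,0,0,0,0]

```text
time: 10.25
position: [524.9, 242.4, 402.7]
ee_rot: [0.999, 0.033, -0.001, 0.0]
contact_force: [-0.3, 0.3, 0.3]
width: 85.4
gripper_force: 0.0
```

```bash
python3 - <<'E'
from h import *
a=r.get_image("side")[190:340,200:340]; b=r.get_image("wrist")
cv2.imwrite("pics/p3.png",np.hstack([cv2.resize(a,(392,420)),cv2.resize(b[:,80:480],(400,420))]))
print(r.read_state()['time'])
E
```

```text
10.35
```

View pics/p3.png

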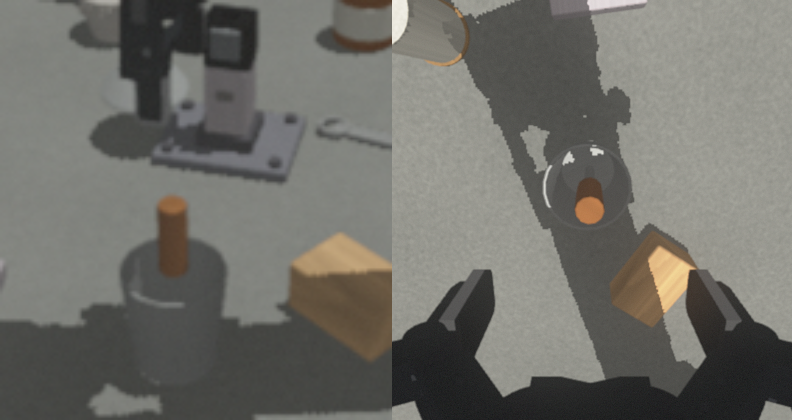

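The pin stands upright in the tin (side crop (173,235), wrist crop (590,205)), released. Now to the mast.

>>> step_arm:
  increments: [1,15,0,0,3,32,0,0,3,38,0,0,3,38,0,0,3,38,0,0,3,38,0,0,3,38,0,0,3,30,0,0,2,18,0,0,0,0,0,0,0,0,0,0]

```text
time: 11.72
position: [568.0, -39.7, 403.5]
ee_rot: [0.999, 0.033, -0.0, -0.0]
contact_force: [-0.4, -0.5, 0.0]
width: 85.6
gripper_force: 0.0
```

```bash
python3 - <<'E'
from h import *
s=r.read_state();p=r.camera_params("wrist"); np.save("w4.npy",p,allow_pickle=True); im=r.get_image("wrist")
cv2.imwrite("pics/w4.png",cv2.resize(im[60:260,180:380],(600,600),interpolation=cv2.INTER_CUBIC))
print(s['position'],s['time'],proj("",[567,-42.5,143],p))
E
```

```text
[568.00766356 -39.69428197 403.50319498] 11.725 (np.float64(282.87550199986674), np.float64(211.9072843656974))
```

View pics/w4.png

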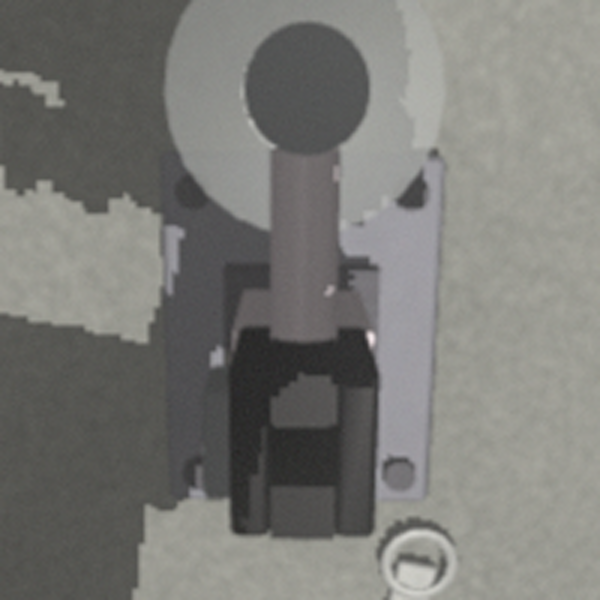

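The bore is centred at crop (302,457), full image (280.6,212), so the head is at about (567,-41.5) and aligned with the tool.

>>> step_arm:
  increments: [-1,1,10,0,0,0,20,0,0,0,20,0,0,0,20,0,0,0,20,0,0,0,18,0,0,0,12,0,0,0,7,0,0,0,0,0,0,0,0,0]

```text
time: 13.02
position: [567.7, -41.3, 277.5]
ee_rot: [0.999, 0.033, 0.001, 0.0]
contact_force: [-0.4, 0.3, -0.1]
width: 85.4
gripper_force: 0.0
```

>>> step_arm:
  increments: [0,0,0,0,0,0,0,0,0,0,0,0,0,0,0,0,0,0,0,0,0,0,0,0,0,0,0,0]
  hand: 0

```text
time: 13.9
position: [567.5, -41.2, 277.8]
ee_rot: [0.999, 0.033, 0.001, -0.0]
contact_force: [-1.3, -0.4, 5.8]
width: 35.4
gripper_force: 61.2
```

>>> step_arm:
  increments: [0,0,-3,0,0,0,-6,0,0,0,-8,0,0,0,-8,0,0,0,-8,0,0,0,-8,0,0,0,-8,0,0,0,-4,0,0,0,0,0]

```text
time: 15.02
position: [567.2, -41.2, 330.2]
ee_rot: [0.999, 0.033, 0.0, -0.0]
contact_force: [2.7, 1.1, -5.2]
width: 35.3
gripper_force: 60.6
```

>>> step_arm:
  increments: [0,0,-4,0,0,0,-6,0,0,0,-8,0,0,0,-8,0,0,0,-8,0,0,0,-8,0,0,0,-8,0,0,0,-4,0,0,0,0,0]

```text
time: 16.15
position: [567.2, -41.2, 382.8]
ee_rot: [0.999, 0.033, -0.0, -0.0]
contact_force: [5.5, 1.4, -10.3]
width: 35.5
gripper_force: 61.1
```

>>> step_arm:
  increments: [0,0,-2,0,0,0,-2,0,0,0,-1,0,0,0,0,0]

```text
time: 16.65
position: [567.2, -41.2, 387.3]
ee_rot: [0.999, 0.033, -0.0, -0.0]
contact_force: [6.8, 0.6, -11.2]
width: 35.0
gripper_force: 61.0
```

>>> step_arm:
  increments: [0,0,-1,0,0,0,-1,0,0,0,0,0,0,0,0,0]

```text
time: 17.15
position: [567.1, -41.2, 387.9]
ee_rot: [0.999, 0.033, -0.001, -0.0]
contact_force: [8.0, 1.1, -16.3]
width: 35.6
gripper_force: 61.8
```

```bash
python3 - <<'E'
from h import *
im=r.get_image("side"); cv2.imwrite("pics/s5.png",cv2.resize(im[90:340,170:380],None,fx=2.4,fy=2.4))
s=r.read_state();print(s['position'],s['contact_force'],s['width'])
E
```

```text
[567.15222234 -41.22104878 387.94459596] [  7.58672365   0.94063656 -16.21949825] 35.27662007116805
```

View pics/s5.png

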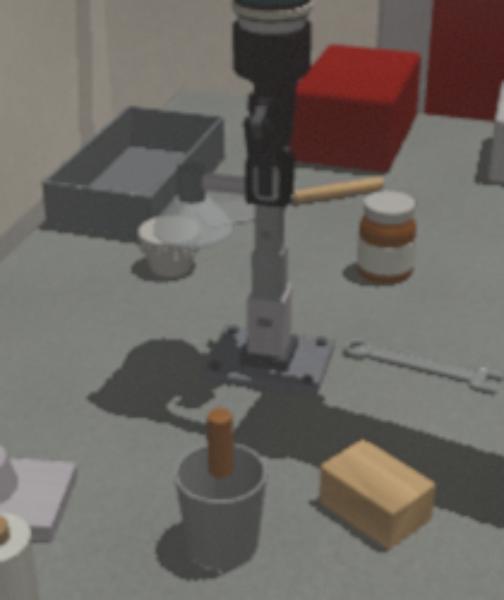

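The mast is fully extended, with both sections showing at (270,230) and (270,270). The head is still held, and the pin stands in the upright tin at (220,445).

```bash
python3 -c "
from plant import r
print(r.finish_job())"
```

```text
the job is handed in; nothing more can be done
None
```

I handed the job in at about 17 s, and no verdict came back: the pin stands released in the upright tin, and the arm is holding the mast head at the second stop (raised 110 mm) with the button squeezed.

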